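# Rack the beech dowels

## Robot

A 6-joint arm with a two-finger parallel gripper is mounted at the origin on a cart in front of the work surface, level with it; the furniture and walls round the work are solid. World frame = base frame: x ahead of the robot, y to its left, z up, the work surface at z = 0. Lengths are in m, angles in degrees, forces in N, time in s.
With the tool pointing down it reaches from about 0.35 to 0.775 m from the base axis. Payload 5.5 kg.
Tool frame: the origin (TCP) lies between the finger pads; the fingertips stand 22 mm ahead of it and the grasp point (between the pads) lies 3 mm ahead of it; z points along the fingers, y is the line along which they close (so a half turn about z gives the same grasp; the last joint's range is limited). The gripper opens to 85 mm and grips with 20 to 120 N. Pads are 22 mm wide; open, the fingers measure 114 mm over their backs; the gripper's body (76 mm by 85 mm) begins 54 mm behind the grasp point. The pads swing forward as they close: fully open they stand 13 mm farther back than shut.
Start: joints at [-82.769, 17.945, 2.641, 74.691, 0, 82.002], TCP at [0.151, -0.555, 0.253] pointing down, gripper open.
Joint ranges: [-158.12, 158.12], [-49.38, 96.58], [-58.88, 72.47], [-126.05, 133.96], [-84.25, 85.87], [-180, 180]. Speed limits (degrees/s): [147.25, 147.25, 180, 180, 180, 180].

## Interface

Orientations are given as [roll, pitch, yaw] about the fixed x, y, z axes, in that order (R = Rz(yaw) Ry(pitch) Rx(roll)).
In Python, from plant import readout, snapshot, camera_params, job, look_for, trace, mark_of gives the robot as it stands.
- The arm moves only by the shell command python3 -m jog 'ROWS' [FORCE]. ROWS is JSON, a list of rows, each a list of 5 numbers: the shift along the tool's x, y, z scaled (see below), then the turn about the tool's z scaled (see below), then the finger opening in mm, from 0 to 85.4. A call has 1 to 8 rows; each row shifts and turns the commanded pose from where the row before left it, along the tool's axes as they then stand; what a row does not reach is not made up. The controller multiplies each number of a shift by 4 cm and each number of a turn by 90 degrees. A row lasts 1/10 s, in which the tool goes at most 50 mm and 8.59 degrees, less where a joint would pass 70% of its speed; a pose out of reach is approached as far as the arm can. A call with a number of a shift or a turn outside -1 to 1 is refused whole. A call with a gripper value outside its range is refused whole. The fingers move at their own pace and stop on an object; FORCE is the grip in N (left out, the last holds). Time passes only in rows, so rows that do not move let the fingers close. It gives the time, the measured TCP pose, the force, the opening and the grip force at its end, in the units of the state.
- readout.read_state(): the state, without advancing time (a new reading comes with each control period).
- snapshot(name): name is "scene" or "top"; returns the picture (420x560x3 uint8, red, green, blue); there is no depth.
- camera_params(name): a dict with "intrinsics" (3x3 intrinsics, pixels), "dist" ([k1, k2, p1, p2, k3] as OpenCV has them; the pictures are not rectified), "R" (3x3) and "t" (3): a world point X has camera coordinates R X + t. Camera axes: x right, y down, z forward; pixel columns grow to the right and rows downward; lengths in m; the calibration is good to about 2 mm. A picture is of the moment at which its call begins. camera_params takes no time and is no camera call.
- job.hand_in(): hands the job in; it is judged then, once.
Trained networks look in the newest picture that a camera, given by its name, has taken for a name from the list of things; names that differ only in an ending like _2 or _b are one class to them, and where a whole thing is asked for, a point or a joint stands for the part that bears it (a point fixed in the world has none). Each returns a list of dicts, best first, with "conf" (0 to 1); they miss things now and then, are a little off and sometimes report something else, mostly with a low value. They report only what shows in the picture. A call takes as long as a camera call.
- look_for(camera, label): "bbox" ([centre column, centre row, width, height] as shares, 0 to 1, of the picture: columns of its width, rows of its height, round what is visible of it).
- trace(camera, label): "mask" (420x560 bool, what is visible of it) and "bbox" ([centre column, centre row, width, height] as shares, 0 to 1, of the picture: columns of its width, rows of its height, round what is visible of it).
- mark_of(camera, label): "xy" ([column, row] as shares, 0 to 1, of the picture: columns of its width, rows of its height: a listed point, or the origin of a listed thing).
The state is a dict: "t": time; "q": joint angles; "joint_vel": joint speeds; "joint_efforts": joint torques, N m; "tcp_pos": TCP position; "tool_rot": TCP orientation; "force": force on the tool from outside, world axes, zero at the start; "wrist_torque": the same for the moment, N m; "width": opening from 0.0 (shut) to 1.0 (fully open); "gripper_force": force on a finger pad.
Only numpy, scipy, OpenCV 4.12 (cv2) and the standard library are available. Lean on these libraries where they do the work, as an engineer would, in place of code of your own. Each camera call takes 0.05 s, during which the arm holds its last target. There are 200 camera calls.

## Task

Two beech dowels lie beside the wooden dowel rack, a long thin one just to its left and a short thick one to its right behind the vice. Lay both crosswise in the rack's V-grooves, one to each pair of grooves (either pair), each roughly centred over the two rails so that it lies cradled in both and cannot roll. Leave the red pencil and the spare dowel at the far left end of the bench where they are.

Things in the scene. Friction and masses are not known exactly. Their poses are not given: they have to be found in the camera images.
- thick_dowel (a point): The shorter, thicker plain beech dowel: a rod 16 mm in diameter and 140 mm long, loose, lying on the bench on the right, behind the vice. A point at the middle of the rod, on its axis; the rod runs along its y axis (either end is the same, and it may have rolled about y).
- thin_dowel (a point): The longer, thinner plain beech dowel: a rod 12 mm in diameter and 190 mm long, loose, lying on the bench to the left of the rack. A point at the middle of the rod, on its axis; the rod runs along its y axis (either end is the same, and it may have rolled about y).
- dowel_rack: Fixed wooden rack, origin under its centre on the bench: board 180 x 106 x 10 mm with two rails along x at y = +-40 mm (14 mm thick, 170 long, tops 60 mm up, 66 mm clear between). Each has 90 degree V-notches 36 mm wide, 18 deep, at x = +-50 mm; facing notches hold one rod along y. A seated rod's axis is 53 mm (thick) or 50.5 mm (thin) above the bench.
- pencil_mid (a point): A flat red carpenter's pencil, 13 x 159 x 9 mm, loose on the bench behind and to the left of the rack, not to be moved. The point is its middle; it lies along its y axis.

How it is judged (in metres and radians):
At the end, for the whole second after the job is handed in: Both dowels rest released in the rack, one in each pair of V-grooves: middle within 10 mm sideways of the groove line, 20 mm of midway between the rails and 6 mm of seated height (axis 53 or 50.5 mm up), direction within 10 degrees of the groove (((x of thick_dowel in the frame of dowel_rack between 0.04 and 0.06 m and y of thick_dowel in the frame of dowel_rack between -0.02 and 0.02 m and z of thick_dowel in the frame of dowel_rack between 0.0473 and 0.0593 m and angle between the y axis of each of thick_dowel, thin_dowel and the y axis of dowel_rack, either way round below 0.17 rad and x of thin_dowel in the frame of dowel_rack between -0.06 and -0.04 m and y of thin_dowel in the frame of dowel_rack between -0.02 and 0.02 m and z of thin_dowel in the frame of dowel_rack between 0.0445 and 0.0565 m) or (x of thick_dowel in the frame of dowel_rack between -0.06 and -0.04 m and y of thick_dowel in the frame of dowel_rack between -0.02 and 0.02 m and z of thick_dowel in the frame of dowel_rack between 0.0473 and 0.0593 m and angle between the y axis of each of thick_dowel, thin_dowel and the y axis of dowel_rack, either way round below 0.17 rad and x of thin_dowel in the frame of dowel_rack between 0.04 and 0.06 m and y of thin_dowel in the frame of dowel_rack between -0.02 and 0.02 m and z of thin_dowel in the frame of dowel_rack between 0.0445 and 0.0565 m)) and linear speed of each of dowel_0, dowel_1 below 0.02 m/s); the robot touches nothing.
It fails at once if the pencil was moved more than 30 mm (distance of pencil_mid from where it was at the start of the episode above 0.03 m).
It also fails if it takes over 45 s, if anything falls off the work surface, if the arm or the gripper's body presses on something with over 40 N, if the wrist force passes 120 N, or if a joint passes its speed limit or range.

## Working session

There is one attempt and no reset: what is moved stays moved. The work goes in short steps, Python scripts to look and compute and a shell command to move; the robot and the scene stay as the last step left them, time stands still between calls to the robot, and variables do not carry over. Pictures are saved under pics/ and viewed, at most 10 in all, crops included, and the job is handed in when it is done.

```bash
mkdir -p pics
cat > h.py <<'E'
import numpy as np, cv2
from plant import readout, snapshot, camera_params, job, look_for, trace, mark_of
def ray(cam,uv,z):
    p=camera_params(cam);K=np.array(p["intrinsics"],float);R=np.array(p["R"]);t=np.array(p["t"])
    n=cv2.undistortPoints(np.array(uv,float).reshape(-1,1,2),K,np.array(p["dist"],float)).reshape(-1,2)
    d=np.c_[n,np.ones(len(n))]@R; c=-R.T@t
    return c+d*((z-c[2])/d[:,2])[:,None]
def mk(cam,l,z):
    return [(round(m["conf"],2),np.round(np.array(m["xy"])*[560,420],1),ray(cam,np.array(m["xy"])*[560,420],z)[0].round(4)) for m in mark_of(cam,l)[:3]]
def rod(cam,l,z):
    o=[]
    for m in trace(cam,l)[:3]:
        ys,xs=np.nonzero(m["mask"])
        if len(xs)<8: continue
        W=ray(cam,np.c_[xs,ys],z)[:,:2]; c=W.mean(0); w,v=np.linalg.eigh(np.cov((W-c).T)); a=v[:,1]; s=(W-c)@a; n=(W-c)@v[:,0]
        mid=c+a*(s.max()+s.min())/2
        o.append((round(m["conf"],2),mid.round(4),"ang",round(np.degrees(np.arctan2(a[1],a[0]))%180,1),"len",round(np.ptp(s),3),"wid",round(np.ptp(n),3)))
    return o
def save(cam,name): 
    im=snapshot(cam); cv2.imwrite(f"pics/{name}.png",cv2.cvtColor(im,cv2.COLOR_RGB2BGR)); return im
E
python3 - <<'E'
from h import *
for c in("scene","top"):
    save(c,c+"0")
    print(c,camera_params(c)["R"],camera_params(c)["t"])
    for l,z in(("thick_dowel",.008),("thin_dowel",.006),("pencil_mid",.0045)):
        print(l,mk(c,l,z));print(rod(c,l,z))
    print(mk(c,"dowel_rack",0),rod(c,"dowel_rack",.06))
s=readout.read_state();print(s["tcp_pos"],s["tool_rot"])
E
```

```text
scene [[-0.78615553 -0.6180282   0.00079   ]
 [-0.455668    0.57876263 -0.6763139 ]
 [ 0.41752384 -0.53204789 -0.73661312]] [0.59683141 0.14765084 0.79707217]
thick_dowel [(0.78, array([351.6, 173.4]), array([0.5301, 0.0172, 0.008 ])), (0.26, array([163.1, 279.2]), array([0.6482, 0.4695, 0.008 ]))]
[(0.69, array([0.533 , 0.0164]), 'ang', np.float64(68.6), 'len', np.float64(0.144), 'wid', np.float64(0.023))]
thin_dowel [(0.97, array([233., 312.]), array([0.5053, 0.4406, 0.006 ])), (0.4, array([349.5, 171.4]), array([0.5383, 0.0124, 0.006 ]))]
[(0.89, array([0.5033, 0.4401]), 'ang', np.float64(18.0), 'len', np.float64(0.188), 'wid', np.float64(0.014))]
pencil_mid [(0.72, array([163.2, 279. ]), array([0.6508, 0.4679, 0.0045]))]
[(0.87, array([0.6479, 0.4752]), 'ang', np.float64(82.7), 'len', np.float64(0.141), 'wid', np.float64(0.013)), (0.49, array([0.5387, 0.2174]), 'ang', np.float64(85.2), 'len', np.float64(0.23), 'wid', np.float64(0.155))]
[(0.74, array([291.7, 234.7]), array([0.5324, 0.2366, 0.    ]))] [(0.98, array([0.512 , 0.2578]), 'ang', np.float64(86.0), 'len', np.float64(0.21
[... 419 characters left out ...]
loat64(68.2), 'len', np.float64(0.143), 'wid', np.float64(0.019))]
thin_dowel [(0.84, array([180.8, 251.5]), array([0.5024, 0.4381, 0.006 ]))]
[(0.89, array([0.502 , 0.4377]), 'ang', np.float64(18.1), 'len', np.float64(0.192), 'wid', np.float64(0.013))]
pencil_mid [(0.59, array([169.7, 178.4]), array([0.6434, 0.4609, 0.0045]))]
[(0.61, array([0.6458, 0.4683]), 'ang', np.float64(82.6), 'len', np.float64(0.159), 'wid', np.float64(0.014))]
[(0.88, array([288. , 233.1]), array([0.5322, 0.2384, 0.    ]))] [(0.57, array([0.5211, 0.2385]), 'ang', np.float64(78.4), 'len', np.float64(0.17), 'wid', np.float64(0.106))]
[ 0.15103938 -0.55483476  0.25334521] [1.79993380e+02 1.70990339e-04 1.52289675e+01]
```

```bash
ls pics; ls
```

```text
scene0.png
top0.png
h.py
pics
```

View pics/top0.png

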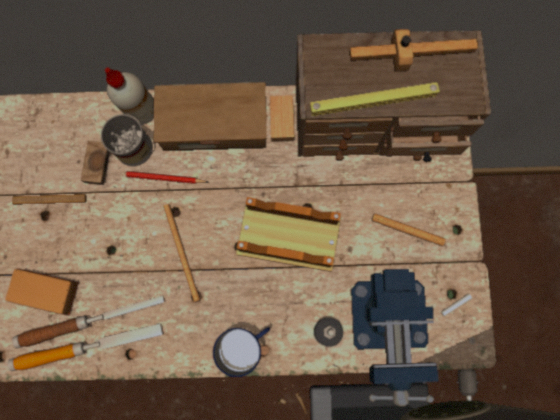

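View pics/scene0.png

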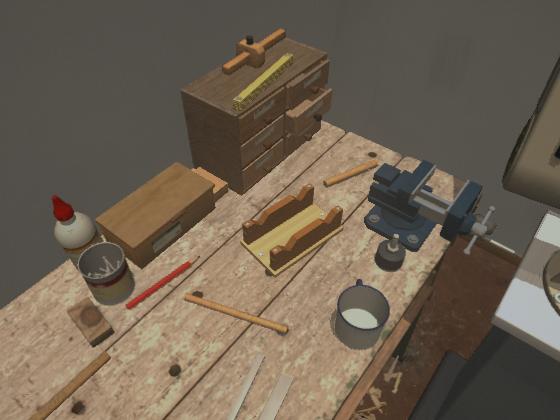

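The top view shows the rack around (288,233), the thin dowel from (167,206) to (196,298), the thick one from (374,217) to (444,242), the pencil at (165,178) and the spare at (50,198). The scene view agrees. I'll zoom in on the rack to get its yaw.

Run:
```python
import cv2
a=cv2.imread("pics/top0.png")[190:280,225:350]; cv2.imwrite("pics/rz.png",cv2.resize(a,None,fx=6,fy=6,interpolation=cv2.INTER_CUBIC))
```

```text
(no output)
```

View pics/rz.png

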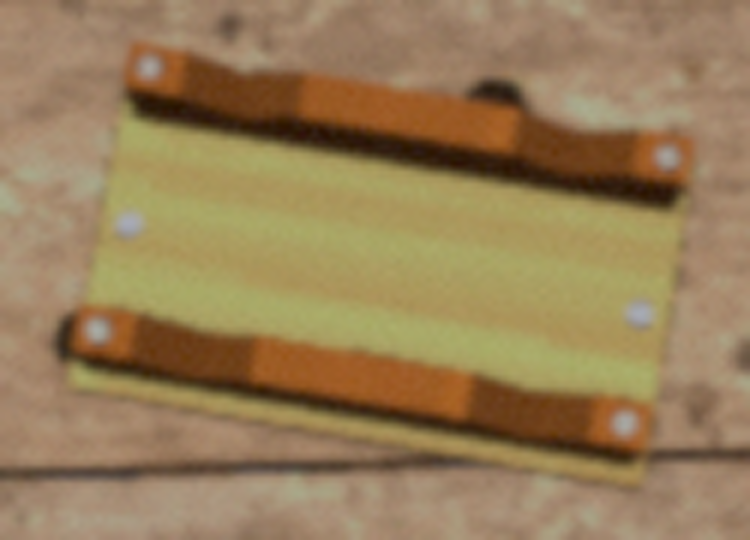

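The crop shows the rail screws at (149,67), (666,156), (97,330) and (624,423), with the notches dark at columns about 185–300, 515–640, 135–250 and 470–595.

Run:
```python
from h import *
c=np.array([[149,67],[666,156],[97,330],[624,423]]);p=np.array([225,190])+(c+.5)/6-.5
W=ray("top",p,.06)[:,:2];print(W.round(4))
ctr=W.mean(0);a=(W[0]-W[1]+W[2]-W[3]);a/=np.linalg.norm(a);b=np.array([a[1],-a[0]])
print("ctr",ctr,"rail ang",np.degrees(np.arctan2(a[1],a[0])),"sep",(W[0]-W[2])@b,(W[1]-W[3])@b)
print("left groove",ctr+a*.05,"right",ctr-a*.05)
n=np.array([[243,90],[578,155],[193,350],[533,410]]);N=ray("top",np.array([225,190])+(n+.5)/6-.5,.051)[:,:2]
print("notch L",(N[0]+N[2])/2,"R",(N[1]+N[3])/2)
s=readout.read_state();print(s["tool_rot"])
```

```text
[[0.5832 0.3061]
 [0.5519 0.1537]
 [0.5049 0.3226]
 [0.4732 0.1696]]
ctr [0.52826982 0.237973  ] rail ang 78.34563044893382 sep 0.0800385153938385 0.08025597922799055
left groove [0.53837019 0.2869422 ] right [0.51816946 0.1890038 ]
notch L [0.53831499 0.28677972] R [0.51666512 0.18723277]
[1.79993380e+02 1.70990339e-04 1.52289675e+01]
```

```bash
cat >> h.py <<'E'
def togo(x,y,z,yaw):
    from scipy.spatial.transform import Rotation as Ro
    s=readout.read_state();R=Ro.from_euler("xyz",s["tool_rot"],degrees=True).as_matrix()
    d=R.T@(np.array([x,y,z])-s["tcp_pos"]);dy=(yaw-s["tool_rot"][2]+180)%360-180
    print("t",s["t"],"tcp",np.round(s["tcp_pos"],4),np.round(s["tool_rot"],2),"F",np.round(s["force"],1),"w",s["width"],"g",s["gripper_force"])
    print("togo total units",(d/.04).round(3),"turn",round(-dy/90,4))
E
python3 -m jog '[[0,0,0,-0.0843,40],[0,0,0,-0.0843,40],[0,0,0,-0.0843,40],[0,0,0,-0.0843,40],[0,0,0,-0.0843,40],[0,0,0,-0.0843,40],[0,0,0,-0.0843,40],[0,0,0,0,40]]' 40
python3 -c "
from h import *;togo(.5325,.015,.25,68.3)"
```

```text
t: 1.7
tcp_pos: [0.151, -0.5548, 0.2533]
tool_rot: [180.0, 0.0, 68.4]
force: [0.3, 0.4, 0.0]
width: 0.467
gripper_force: 0.0
t 1.7 tcp [ 0.151  -0.5548  0.2533] [180.     0.    68.36] F [0.3 0.4 0. ] w 0.4671642100357142 g 0.0
togo total units [16.759  3.61   0.082] turn 0.0006
```

```bash
python3 -m jog '[[0.98,0.21,0,0,40],[0.98,0.21,0,0,40],[0.98,0.21,0,0,40],[0.98,0.21,0,0,40],[0.98,0.21,0,0,40],[0.98,0.21,0,0,40],[0.98,0.21,0,0,40],[0.98,0.21,0,0,40]]' >/dev/null
python3 -m jog '[[0.98,0.21,0,0,40],[0.98,0.21,0,0,40],[0.98,0.21,0,0,40],[0.98,0.21,0,0,40],[0.98,0.21,0,0,40],[0.98,0.21,0,0,40],[0.98,0.21,0,0,40],[0,0,0,0,40]]'
python3 -c "
from h import *;togo(.5325,.015,.1,68.3)
print(rod('top','thick_dowel',.008))"
```

```text
t: 3.3
tcp_pos: [0.4872, -0.0515, 0.2533]
tool_rot: [179.9, -0.1, 68.5]
force: [-0.2, -0.8, 0.7]
width: 0.468
gripper_force: 0.0
t 3.3 tcp [ 0.4872 -0.0515  0.2533] [ 1.7994e+02 -7.0000e-02  6.8470e+01] F [-0.2 -0.8  0.7] w 0.46776756200068864 g 0.0
togo total units [1.957 0.441 3.834] turn 0.0018
[(0.67, array([0.5314, 0.014 ]), 'ang', np.float64(68.2), 'len', np.float64(0.143), 'wid', np.float64(0.019))]
```

```bash
python3 -m jog '[[0.98,0.22,0,0,40],[0.98,0.22,0,0,40],[0,0,0.95,0,40],[0,0,0.95,0,40],[0,0,0.95,0,40],[0,0,0.95,0,40],[0,0,0,0,40],[0,0,0,0,40]]'
python3 -c "
from h import *;save('scene','s1');togo(.5325,.015,.026,68.3)"
```

```text
t: 4.15
tcp_pos: [0.5299, 0.0106, 0.1016]
tool_rot: [-179.9, 0.0, 68.2]
force: [-0.9, -0.0, 0.7]
width: 0.465
gripper_force: 0.0
t 4.2 tcp [0.5312 0.0106 0.1029] [ 1.7991e+02 -1.0000e-02  6.8220e+01] F [0.8 0.2 0.3] w 0.4725931236440175 g 0.0
togo total units [ 0.113 -0.015  1.922] turn -0.0009
```

View pics/s1.png

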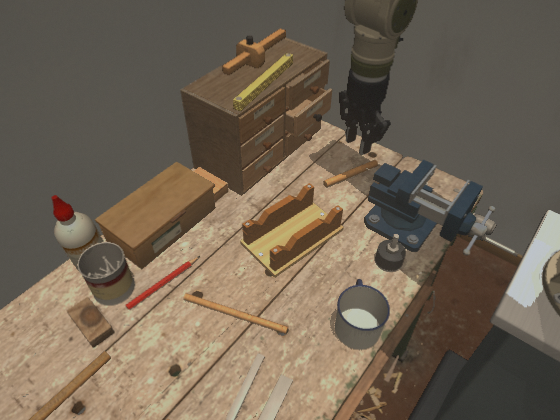

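The gripper is above the thick dowel (fingers at about (365,150), dowel at (350,173)) and clear of the vice and cabinet.

```bash
python3 -m jog '[[0.1,0,0.6,0,40],[0,0,0.6,0,40],[0,0,0.4,0,40],[0,0,0.28,0,40],[0,0,0,0,40],[0,0,0,0,40]]'
python3 -m jog '[[0,0,0,0,8],[0,0,0,0,8],[0,0,0,0,8],[0,0,0,0,8],[0,0,0,0,8],[0,0,0,0,8]]' 40
python3 -m jog '[[0,0,-0.5,0,8],[0,0,-0.5,0,8],[0,0,0,0,8]]' 
python3 -c "
from h import *;save('top','t2');save('scene','s2');print(rod('top','thick_dowel',.048),rod('scene','thick_dowel',.048))"
```

```text
t: 4.8
tcp_pos: [0.5331, 0.0149, 0.0275]
tool_rot: [179.9, -0.0, 68.3]
force: [0.7, 0.3, 0.8]
width: 0.471
gripper_force: 0.0
t: 5.4
tcp_pos: [0.5329, 0.015, 0.0274]
tool_rot: [179.9, -0.0, 68.3]
force: [-1.2, 0.5, 5.9]
width: 0.164
gripper_force: 39.1
t: 5.7
tcp_pos: [0.5341, 0.015, 0.0687]
tool_rot: [179.7, -0.1, 68.3]
force: [0.3, 0.3, -0.4]
width: 0.163
gripper_force: 39.2
[(0.62, array([0.5334, 0.014 ]), 'ang', np.float64(67.7), 'len', np.float64(0.142), 'wid', np.float64(0.017))] [(0.59, array([0.5331, 0.016 ]), 'ang', np.float64(66.6), 'len', np.float64(0.149), 'wid', np.float64(0.025))]
```

View pics/s2.png

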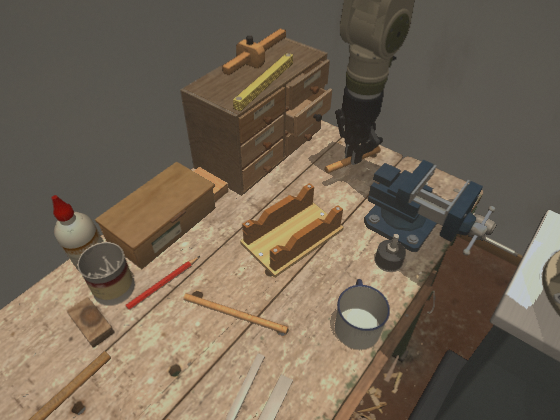

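The dowel is in the gripper, off the bench and level at (350,160).

```bash
python3 -m jog '[[0,0,-0.7,0,8],[0,0,-0.7,0,8],[0,0,-0.7,-0.0855,8],[0,0,0,-0.0855,8],[0,0,0,-0.0855,8],[0,0,0,-0.0855,8],[0,0,0,-0.0855,8],[0,0,0,-0.0855,8]]' >/dev/null
python3 -m jog '[[0,0,0,-0.0855,8],[0,0,0,-0.0855,8],[0,0,0,-0.0855,8],[0,0,0,-0.0855,8],[0,0,0,-0.0855,8],[0,0,0,-0.0855,8],[0,0,0,-0.0855,8],[0,0,0,0,8]]'
python3 -c "
from h import *;togo(.518,.1885,.15,168.35)"
```

```text
t: 7.5
tcp_pos: [0.5313, 0.0153, 0.1489]
tool_rot: [-180.0, -0.1, 168.4]
force: [-0.2, 0.7, -0.4]
width: 0.167
gripper_force: 39.1
t 7.5 tcp [0.5313 0.0153 0.1489] [-1.7999e+02 -1.2000e-01  1.6839e+02] F [-0.2  0.7 -0.4] w 0.16710099558327185 g 39.143362641334534
togo total units [ 1.197  4.175 -0.026] turn 0.0005
```

```bash
python3 -m jog '[[0.24,0.835,0,0,8],[0.24,0.835,0,0,8],[0.24,0.835,0,0,8],[0.24,0.835,0,0,8],[0.24,0.835,0,0,8],[0,0,0,0,8],[0,0,0,0,8]]'
python3 -c "
from h import *;save('top','t3');print(rod('top','thick_dowel',.13));save('scene','s3');print(rod('scene','thick_dowel',.13));togo(.518,.1885,.072,168.35)"
```

```text
t: 8.2
tcp_pos: [0.518, 0.189, 0.1493]
tool_rot: [-179.9, -0.1, 168.4]
force: [0.1, 0.1, -0.5]
width: 0.164
gripper_force: 39.2
[(0.52, array([0.4748, 0.1999]), 'ang', np.float64(168.7), 'len', np.float64(0.052), 'wid', np.float64(0.018))]
[]
t 8.4 tcp [0.5187 0.1873 0.1498] [-1.7997e+02 -2.0000e-02  1.6823e+02] F [ 0.  0. -0.] w 0.16349935443708108 g 39.24736797809601
togo total units [0.022 0.026 1.946] turn -0.0013
```

View pics/s3.png

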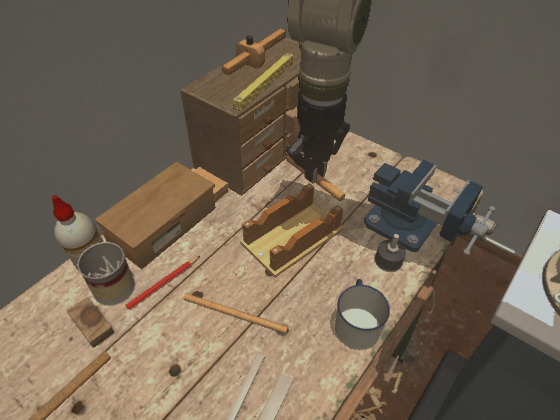

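The rod is held over the right pair of notches from (295,155) to (338,193), aligned with them. Next I lower and release it.

```bash
python3 -m jog '[[0,0,0.6,0,8],[0,0,0.6,0,8],[0,0,0.4,0,8],[0,0,0.2,0,8],[0,0,0.12,0,8],[0,0,0,0,8],[0,0,0,0,8]]'
python3 -m jog '[[0,0,0,0,36],[0,0,0,0,36],[0,0,0,0,36],[0,0,0,0,36]]'
python3 -m jog '[[0,0,-0.5,0,36],[0,0,-0.8,0,36],[0,0,-0.8,0,36],[0,0,-0.8,0,36],[0,0,0,0,36]]'
python3 -c "
from h import *;togo(.5025,.4385,.2,198)"
```

```text
t: 9.1
tcp_pos: [0.5193, 0.1883, 0.074]
tool_rot: [180.0, 0.1, 168.3]
force: [0.5, 0.4, -0.4]
width: 0.163
gripper_force: 39.3
t: 9.5
tcp_pos: [0.5187, 0.1885, 0.0735]
tool_rot: [180.0, 0.0, 168.4]
force: [-0.0, 0.2, -0.7]
width: 0.422
gripper_force: 0.0
t: 10.0
tcp_pos: [0.5213, 0.1891, 0.1942]
tool_rot: [179.8, 0.5, 168.4]
force: [0.8, -0.1, -0.2]
width: 0.428
gripper_force: 0.0
t 10.0 tcp [0.5213 0.1891 0.1942] [179.81   0.45 168.38] F [ 0.8 -0.1 -0.2] w 0.42792138412714176 g 0.0
togo total units [ 1.715  6.014 -0.138] turn -0.3291
```

```bash
python3 -m jog '[[0.214,0.752,0,0,36],[0.214,0.752,0,0,36],[0.214,0.752,0,0,36],[0.214,0.752,0,0,36],[0.214,0.752,0,0,36],[0.214,0.752,0,0,36],[0.214,0.752,0,0,36],[0.214,0.752,0,0,36]]' >/dev/null
python3 -m jog '[[0,0,0.5,-0.0823,36],[0,0,0.5,-0.0823,36],[0,0,0.5,-0.0823,36],[0,0,0.5,-0.0823,36],[0,0,0,0,36],[0,0,0,0,36]]'
python3 -c "
from h import *;save('top','t4');print(rod('top','thick_dowel',.053),rod('top','pencil_mid',.0045));save('scene','s4');print(rod('scene','thick_dowel',.053),rod('scene','thin_dowel',.006));togo(.5025,.4385,.026,198)"
```

```text
t: 11.4
tcp_pos: [0.4996, 0.4376, 0.1087]
tool_rot: [-180.0, -0.1, -162.2]
force: [0.9, 1.1, 0.1]
width: 0.424
gripper_force: 0.0
[(0.56, array([0.5211, 0.1889]), 'ang', np.float64(168.3), 'len', np.float64(0.142), 'wid', np.float64(0.018))] [(0.62, array([0.6442, 0.4578]), 'ang', np.float64(82.5), 'len', np.float64(0.127), 'wid', np.float64(0.012))]
[] [(0.66, array([0.5037, 0.4401]), 'ang', np.float64(18.2), 'len', np.float64(0.191), 'wid', np.float64(0.014))]
t 11.7 tcp [0.5006 0.4383 0.1104] [ 1.7997e+02  1.0000e-01 -1.6204e+02] F [ 0.2 -0.5 -0.4] w 0.4211178802876038 g 0.0
togo total units [-0.043 -0.01   2.11 ] turn -0.0005
```

View pics/s4.png

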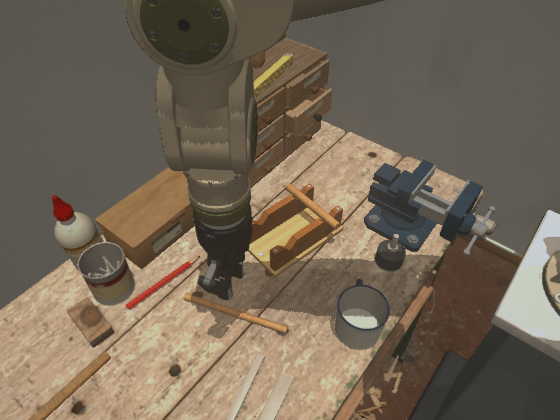

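The thick dowel is cradled in the right grooves, (287,185) to (335,222). The gripper is over the thin one, which runs from (185,297) to (287,330).

```bash
python3 -m jog '[[-0.04,0,0.7,0,36],[0,0,0.7,0,36],[0,0,0.45,0,36],[0,0,0.26,0,36],[0,0,0,0,36],[0,0,0,0,36]]'
python3 -m jog '[[0,0,0,0,4],[0,0,0,0,4],[0,0,0,0,4],[0,0,0,0,4],[0,0,0,0,4],[0,0,0,0,4]]' 40
python3 -m jog '[[0,0,-0.5,0,4],[0,0,-0.8,0,4],[0,0,-0.8,0,4],[0,0,-0.8,0,4],[0,0,-0.3,0.0823,4],[0,0,0,0.0823,4],[0,0,0,0.0823,4],[0,0,0,0.0823,4]]' 
python3 -m jog '[[0,0,0,0,4]]' 
python3 -c "
from h import *;togo(.5384,.287,.15,168.35)"
```

```text
t: 12.3
tcp_pos: [0.5021, 0.4388, 0.0257]
tool_rot: [180.0, 0.1, -162.0]
force: [0.4, -0.3, 0.4]
width: 0.423
gripper_force: 0.0
t: 12.9
tcp_pos: [0.5025, 0.4391, 0.0265]
tool_rot: [180.0, 0.2, -162.0]
force: [0.0, 0.0, 4.9]
width: 0.114
gripper_force: 39.7
t: 13.7
tcp_pos: [0.5015, 0.4384, 0.153]
tool_rot: [180.0, 0.0, 168.1]
force: [0.3, 0.5, 0.4]
width: 0.117
gripper_force: 39.2
t: 13.8
tcp_pos: [0.5014, 0.4383, 0.1528]
tool_rot: [-180.0, -0.0, 168.4]
force: [-0.1, 0.1, -1.1]
width: 0.113
gripper_force: 39.2
t 13.8 tcp [0.5014 0.4383 0.1528] [-1.7999e+02 -1.0000e-02  1.6835e+02] F [-0.1  0.1 -1.1] w 0.11253581514748409 g 39.24587845802307
togo total units [-1.669 -3.519  0.07 ] turn 0.0
```

```bash
python3 -m jog '[[-0.334,-0.704,0,0,4],[-0.334,-0.704,0,0,4],[-0.334,-0.704,0,0,4],[-0.334,-0.704,0,0,4],[-0.334,-0.704,0,0,4],[0,0,0,0,4],[0,0,0,0,4]]'
python3 -c "
from h import *;save('top','t5');print(rod('top','thin_dowel',.13));save('scene','s5');print(rod('scene','thin_dowel',.13));togo(.5384,.287,.071,168.35)"
```

```text
t: 14.5
tcp_pos: [0.5388, 0.2865, 0.1529]
tool_rot: [180.0, -0.0, 168.4]
force: [0.9, 0.7, 0.2]
width: 0.116
gripper_force: 39.3
[]
[]
t 14.7 tcp [0.5383 0.288  0.1528] [ 1.800e+02 -1.000e-02  1.685e+02] F [-0.9  0.5 -1. ] w 0.11299384727779942 g 39.28774952888489
togo total units [-0.009 -0.024  2.045] turn 0.0017
```

View pics/s5.png

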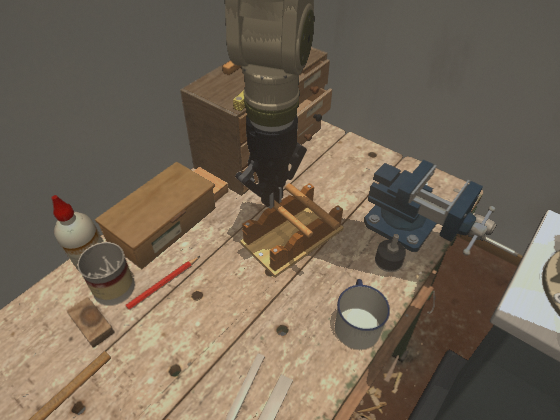

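The thin rod is held above the left grooves (its front end at (312,232)) and aligned with them. Next I lower it, release, and retreat.

```bash
python3 -m jog '[[0,0,0.6,0,4],[0,0,0.6,0,4],[0,0,0.45,0,4],[0,0,0.25,0,4],[0,0,0.12,0,4],[0,0,0,0,4],[0,0,0,0,4]]'
python3 -m jog '[[0,0,0,0,34],[0,0,0,0,34],[0,0,0,0,34],[0,0,0,0,34]]'
python3 -m jog '[[0,0,-0.5,0,34],[0,0,-0.8,0,34],[0,0,-0.8,0,34],[0,0,-0.8,0,34],[0,0,-0.8,0,34],[0,0,-0.8,0,34],[0,0,0,0,34]]'
python3 -m jog '[[0,0.9,0,0,34],[0,0.9,0,0,34],[0,0.9,0,0,34],[0,0.9,0,0,34],[0,0.9,0,0,34],[0,0,0,0,34],[0,0,0,0,34],[0,0,0,0,34]]'
python3 -c "
from h import *
im=[save('top','t6'),save('scene','s6')]
for c in('top','scene'): print(rod(c,'thick_dowel',.053),rod(c,'thin_dowel',.0505),rod(c,'pencil_mid',.0045))
cv2.imwrite('pics/f.png',np.vstack([cv2.resize(im[0][170:290,100:350,::-1],None,fx=2.4,fy=2.4),cv2.resize(im[1][170:290,100:350,::-1],None,fx=2.4,fy=2.4)]))"
```

```text
t: 15.4
tcp_pos: [0.539, 0.2875, 0.0727]
tool_rot: [180.0, 0.1, 168.4]
force: [-0.1, 0.0, -0.7]
width: 0.115
gripper_force: 39.3
t: 15.8
tcp_pos: [0.5388, 0.2871, 0.0722]
tool_rot: [180.0, 0.0, 168.4]
force: [-0.8, -0.2, 0.2]
width: 0.401
gripper_force: 0.0
t: 16.5
tcp_pos: [0.5407, 0.2879, 0.2575]
tool_rot: [179.7, 0.4, 168.4]
force: [1.0, -0.2, -0.5]
width: 0.396
gripper_force: 0.0
t: 17.3
tcp_pos: [0.5747, 0.4625, 0.2517]
tool_rot: [-179.9, -0.0, 168.3]
force: [0.5, 0.4, -1.1]
width: 0.4
gripper_force: 0.0
[(0.73, array([0.5213, 0.1892]), 'ang', np.float64(168.1), 'len', np.float64(0.142), 'wid', np.float64(0.018))] [(0.97, array([0.5383, 0.2859]), 'ang', np.float64(168.3), 'len', np.float64(0.188), 'wid', np.float64(0.011))] [(0.68, array([0.6409, 0.4309]), 'ang', np.float64(82.4), 'len', np.float64(0.076), 'wid', np.float64(0.013))]
[(0.84, array([0.5234, 0.1897]), 'ang', np.float64(167.9), 'len', np.float64(0.15), 'wid', np.float64(0.022))] [(0.88, array([0.5399, 0.2887]), 'ang', np.float64(167.8), 'len', np.float64(0.192), 'wid', np.float64(0.015)), (0.71, array([0.5178, 0.251 ]), 'ang', np.float64(87.1), 'len', np.float64(0.219), 'wid', np.float64(0.147))] [(0.7, array([0.6473, 0.4716]), 'ang', np.float64(83.1), 'len', np.float64(0.153), 'wid', np.float64(0.016))]
```

View pics/f.png

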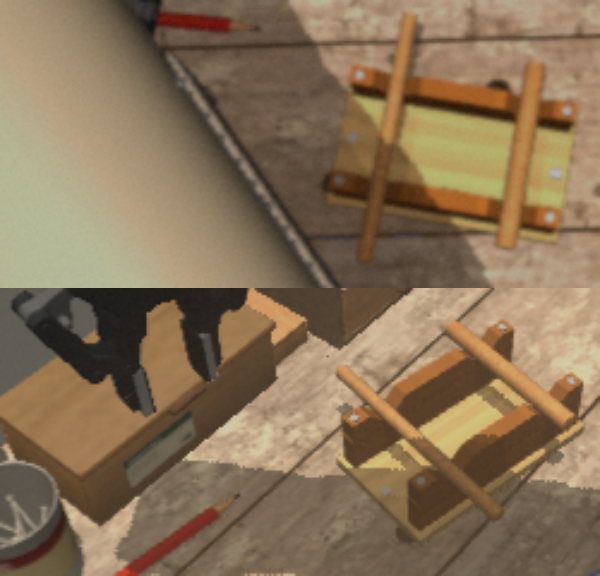

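Both dowels lie in their grooves on both rails. In the crop, the thin one runs from (408,15) to (365,258) and the thick one from (535,65) to (508,245). The pencil hasn't moved and the gripper is clear.

```bash
python3 -c "
from plant import job;print(job.hand_in())"
```

```text
the job is handed in; nothing more can be done
None
```

Both dowels are lying in the rack, the thick one in the right pair of grooves and the thin one in the left, about 3 mm or less off centre by the top camera; the pencil and spare dowel were left alone, and the job was handed in at about 17.5 s (no verdict returned).

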